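Tip the sample cups to the basket end of the sorting tray

TASK

Press down the end edge of the tipping tray that is nearer to the slatted basket, far enough that both capped sample cups slide all the way to that end, then let the tray rise back to level. The cups must finish standing upright against that end wall. Do not touch the cups with the robot, and leave the basket where it is.

Things in the scene. Friction and masses are not known exactly. Their poses are not given: they have to be found in the camera images.
- tray_floor (a point): Centre of the metal tipping tray's floor (upper face), on its hinge line, 100 mm up; x across (hinge axis), y along it. Inside 94 x 270 mm; walls 3 mm thick, 30 mm high. A flat lip to push at each end: 70 mm wide, 4 thick, top 30 mm above the floor, y = 136 to 170 mm either way. Sprung level: 70 mm straight down on a lip tilts it 26 degrees to its stop (9 N); let go, it rises. Uprights at x = 65 mm; clear below the ends.
- cup_a: One of two identical sample cups with clear bodies and flat black caps, 36 mm diameter, 30 mm high, 40 g, standing in the tray, side by side across its width, near the middle of its length. Origin: centre of the underside; z up. They slide freely on the smooth tray once it tilts by about 15 degrees.
- cup_b: One of two identical sample cups with clear bodies and flat black caps, 36 mm diameter, 30 mm high, 40 g, standing in the tray, side by side across its width, near the middle of its length. Origin: centre of the underside; z up. They slide freely on the smooth tray once it tilts by about 15 degrees.
- basket: Open red plastic basket with slatted sides, 130 x 100 mm, 60 mm high, 0.3 kg, loose on the table about 300 mm from the tray's middle, beyond one end or the other of the tray; three spare cups lie in it. Origin: centre of its underside; z up. A closed box of like size, with a white lid, stands beyond the other end.
Not all that is in view belongs to the job. Leave any blue or yellow look-alike of the cup_b alone.

How it is judged (in metres and radians):
On the way:
1. the tray's end nearer to the basket is pressed down, tilting the tray by at least 0.26 rad (15 degrees) (((y of basket in the frame of tray_floor above 0 m and angle between tray_floor's own y axis and vertical above 1.8308 rad) or (y of basket in the frame of tray_floor below 0 m and angle between tray_floor's own y axis and vertical below 1.3108 rad))), for 0.1 s.
At the end, for the whole second after the job is handed in: Both cups stand upright (within 0.2 rad) and at rest on the tray floor with their centres more than 100 mm from the tray's middle towards the basket (touching the end wall is 117 mm), and the tray is level again within 0.12 rad (((y of basket in the frame of tray_floor above 0 m and y of each of cup_a, cup_b in the frame of tray_floor above 0.1 m) or (y of basket in the frame of tray_floor below 0 m and y of each of cup_a, cup_b in the frame of tray_floor below -0.1 m)) and angle between tray_floor's own y axis and vertical between 1.4508 and 1.6908 rad and angle between each of cup_a, cup_b's own z axis and vertical below 0.2 rad and z of cup_a in the frame of tray_floor between -0.01 and 0.015 m and linear speed of each of cup_a, cup_b below 0.03 m/s and z of cup_b in the frame of tray_floor between -0.01 and 0.015 m).
It fails at once if the robot touches a cup (contact force between any of the fingers, the arm and cup_a above 0.5 N or contact force between any of the fingers, the arm and cup_b above 0.5 N).
It fails at once if the basket is moved by more than 20 mm (distance of basket from where it was at the start of the episode above 0.02 m).
It also fails if it takes over 32 s, if anything falls off the work surface, if the arm or the gripper's body presses on something with over 40 N, if the wrist force passes 120 N, or if a joint passes its speed limit or range.

ROBOT

A 6-joint arm with a two-finger parallel gripper is mounted at the origin on the work surface. World frame = base frame: x ahead of the robot, y to its left, z up, the work surface at z = 0. Lengths are in mm, angles in rad, forces in N, time in s.
With the tool pointing down it reaches from about 350 to 975 mm from the base axis. Payload 7.1 kg.
Tool frame: the origin (TCP) lies between the finger pads; the fingertips stand 19 mm ahead of it and the grasp point (between the pads) is the TCP (ctrl.tcp_to_tips is the distance from the TCP to the fingertips, in mm); z points along the fingers, y is the line along which they close (so a half turn about z gives the same grasp; the last joint's range is limited). The gripper opens to 88 mm and grips with 3 to 60 N. Pads are 20 mm wide; open, the fingers measure 115 mm over their backs; the gripper's body (75 mm by 178 mm) begins 61 mm behind the grasp point.
Start: joints at [-1.136, 0.423, 1.63, -0, 1.089, -0.019], TCP at [274.004, -561.717, 241.675] pointing down, gripper open.
Joint ranges: [-3, 3], [-0.9, 2.11], [0.09, 2.58], [-1.31, 4.45], [0.11, 2.69], [-2.54, 2.54]. Speed limits (rad/s): [2.39, 2.39, 3.01, 3.14, 3.14, 3.14].

INTERFACE

Orientations are given as a rotation vector (axis times angle).
In Python, from workcell import status, optics, ctrl gives the robot as it stands. The module is installed in compiled form; this text tells all that it offers.
- The arm moves only by the shell command python3 -m inch 'ROWS'. ROWS is JSON, a list that holds one entry, the list of rows, each a list of 7 numbers: the shift along the tool's x, y, z in mm, then the turn, a rotation vector about the tool's x, y, z in rad, then the opening in per cent of the stroke, from 0 (shut) to 100 (fully open). A call has 1 to 20 rows; each row is the pose to reach, as a shift and turn from the pose commanded when the call began, along the tool's axes at that moment; what a row does not reach only later rows make up. A row lasts 1/10 s, in which the tool goes at most 50 mm and 8.59 degrees, less where a joint would pass 70% of its speed; a pose out of reach is approached as far as the arm can. A call with a gripper value outside its range is refused whole. The fingers move at their own pace and stop on an object; the grip force is fixed at half the most. Time passes only in rows, so rows that repeat a pose let the fingers close. It gives the time, the measured TCP pose, the force, the opening and the grip force at its end, in the units of the state.
- status.get_obs(): the state, without advancing time (a new reading comes with each control period).
- optics.get_image(name): name is "scene" or "top" or "wrist"; returns a dict with "frame" (480x640x3 uint8, red, green, blue), "fx", "fy", "cx", "cy" (pixels), "k1" (the pictures are not rectified: a ray, as slopes to the right and down, at radius r is drawn at 1 + k1 r^2 times it, then the intrinsics apply), "rvec" (rotation vector, rad) and "tvec" (3), from world to camera coordinates, as OpenCV has them; the wrist camera has in their place "hand_eye" (4x4, takes a point from camera to tool coordinates, whose origin is the TCP and whose axes are the flange's). Camera axes: x right, y down, z forward; pixel columns grow to the right and rows downward; lengths in mm; the calibration is good to about 2 mm. A picture is of the moment at which its call begins: read the wrist's pose just before it. There is no depth.
- ctrl.close_job(): hands the job in; it is judged then, once.
The state is a dict: "t": time; "qpos": joint angles; "qvel": joint speeds; "joint_torque": joint torques, N m; "ee_pos": TCP position; "orientation": TCP orientation; "ft_force": force on the tool from outside, world axes, zero at the start; "moment": the same for the moment, N m; "width": finger opening in mm; "grasp_force": force on a finger pad.
Only numpy, scipy, OpenCV 4.12 (cv2) and the standard library are available. Lean on these libraries where they do the work, as an engineer would, in place of code of your own. Each camera call takes 0.05 s, during which the arm holds its last target. There are 200 camera calls.

## Working session

There is one attempt and no reset: what is moved stays moved. The work goes in short steps, Python scripts to look and compute and a shell command to move; the robot and the scene stay as the last step left them, time stands still between calls to the robot, and variables do not carry over. Pictures are saved under pics/ and viewed, at most 10 in all, crops included, and the job is handed in when it is done.

```bash
mkdir -p pics
python3 - <<'E'
from workcell import status, optics, ctrl
import cv2
o=status.get_obs();print(o)
for n in("scene","top"):
    d=optics.get_image(n);cv2.imwrite(f"pics/{n}1.png",d["frame"][:,:,::-1]);print({k:v for k,v in d.items() if k!="frame"})
E
```

```text
{'t': 0.0, 'qpos': array([-1.13600215e+00,  4.23840469e-01,  1.63069188e+00, -2.38662146e-05,
        1.08860366e+00, -1.89846831e-02]), 'qvel': array([-3.57713345e-04, -1.16047296e-03, -3.70626900e-04, -9.05311324e-05,
       -1.01734766e-03, -7.88559537e-04]), 'joint_torque': array([-1.42357883e-03, -5.44630587e+01, -2.73669469e+01,  6.41439599e-02,
        2.25898437e-02, -9.70142742e-05]), 'ee_pos': array([ 273.77997255, -561.25218521,  240.90117434]), 'orientation': array([-3.05960510e+00, -7.06372482e-01,  5.32630895e-04]), 'ft_force': array([-0.13171537, -0.34419426, -0.43970524]), 'moment': array([ 0.02639535, -0.0448264 , -0.00892458]), 'grasp_force': 0.0, 'width': 88.11694898743659}
{'fx': 490.54712553954954, 'fy': 490.54712553954954, 'cx': 317.5399358125885, 'cy': 245.45052613796935, 'k1': -0.042447889762464906, 'rvec': array([ 1.23452659,  2.31309447, -0.94869906]), 'tvec': array([ 311.79054279, -230.83397524, 1163.87718934])}
{'fx': 568.9712185207658, 'fy': 568.9712185207658, 'cx': 328.1709404265206, 'cy': 233.75010544447812, 'k1': 0.0015804182149515972, 'rvec': array([ 2.16968925, -2.01841158,  0.22403169]), 'tvec': array([-62.95938131, 528.46484906, 975.34623968])}
```

View pics/top1.png

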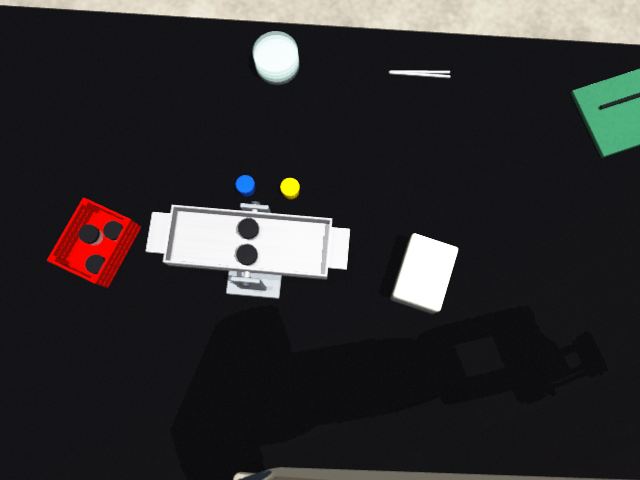

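View pics/scene1.png

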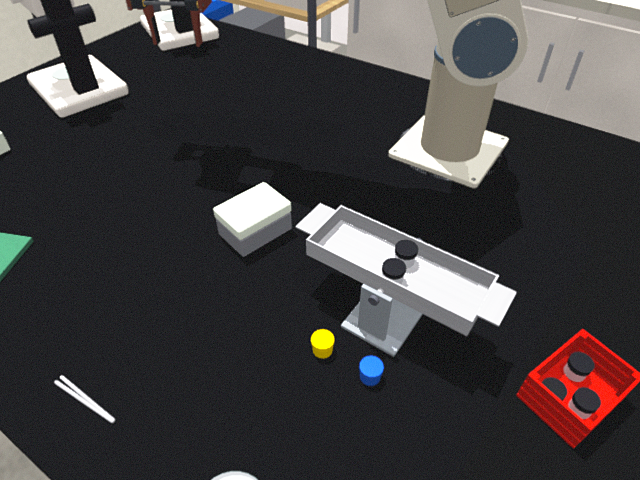

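The top view shows the red basket at (95,243), the tray with its left lip at about (158,232) and right lip at (340,248), the cups at (248,228) and (247,254), and the white-lidded box at (425,272). The scene view agrees, so the lip to press is the left one in the top view.

```bash
cat > h.py <<'E'
import numpy as np, cv2
def ray(d,pts,z):
    K=np.array([[d["fx"],0,d["cx"]],[0,d["fy"],d["cy"]],[0,0,1]])
    u=cv2.undistortPoints(np.float64(pts).reshape(-1,1,2),K,np.array([d["k1"],0,0,0,0])).reshape(-1,2)
    R=cv2.Rodrigues(d["rvec"])[0];c=-R.T@d["tvec"]
    v=np.c_[u,np.ones(len(u))]@R
    return c+v*((z-c[2])/v[:,2])[:,None]
E
python3 - <<'E'
from workcell import status, optics, ctrl
from h import *
d=optics.get_image("top");s=optics.get_image("scene")
np.set_printoptions(precision=1,suppress=True)
g=cv2.cvtColor(d["frame"],cv2.COLOR_RGB2HSV)
m=((g[...,2]>110)&(g[...,1]<60)).astype(np.uint8); m[:, :140]=0; m[:,360:]=0; m[:195]=0;m[290:]=0
c=max(cv2.findContours(m,0,2)[0],key=cv2.contourArea)[:,0]
# lip: mask columns 140..162, right 334..360
for lo,hi in((140,164),(335,360)):
    q=np.zeros_like(m);q[:,lo:hi]=m[:,lo:hi]
    cc=max(cv2.findContours(q,0,2)[0],key=cv2.contourArea)
    b=cv2.boxPoints(cv2.minAreaRect(cc));print(b);print(ray(d,b,130))
r=((g[...,1]>150)&((g[...,0]<8)|(g[...,0]>172))&(g[...,2]>80)).astype(np.uint8)
cc=max(cv2.findContours(r,0,2)[0],key=cv2.contourArea);b=cv2.boxPoints(cv2.minAreaRect(cc))
print("basket",ray(d,b,60))
print("caps",ray(d,[(248,228),(247,254)],130))
print("scene lip outer corners(approx)",ray(s,[(515,293),(495,323),(297,225),(318,205)],130))
E
```

```text
[[145. 212.]
 [163. 212.]
 [163. 253.]
 [145. 253.]]
[[531.2 289.3 130. ]
 [533.4 258.5 130. ]
 [462.5 248.6 130. ]
 [460.3 278.9 130. ]]
[[335. 269.]
 [335. 227.]
 [349. 227.]
 [349. 269.]]
[[456.1 -42.  130. ]
 [528.1 -36.9 130. ]
 [529.8 -60.6 130. ]
 [457.8 -65.3 130. ]]
basket [[446.2 480.3  60. ]
 [577.1 435.4  60. ]
 [523.7 316.6  60. ]
 [395.9 364.   60. ]]
caps [[515.8 110.4 130. ]
 [470.9 107.3 130. ]]
scene lip outer corners(approx) [[469.8 278.1 130. ]
 [535.5 272.3 130. ]
 [526.6 -60.6 130. ]
 [467.1 -59.8 130. ]]
```

Tray: middle at about (499,108), 100 mm floor height, long axis along world y within about 1°; lips end at y≈278 and -61 (340 mm apart, as specified). The basket is on the +y side, with its nearest corner at y≈317. I'll go above the +y lip, 156 mm out, with the fingers shut and closing across the tray.

```bash
python3 -m inch '[[[28,-32,0,0,0,-0.055,0],[70,-80,0,0,0,-0.14,0],[112,-128,0,0,0,-0.22,0],[145,-165,0,0,0,-0.28,0],[178,-203,0,0,0,-0.35,0],[211,-240,0,0,0,-0.41,0],[244,-278,0,0,0,-0.47,0],[277,-315,0,0,0,-0.54,0],[310,-353,0,0,0,-0.6,0],[343,-390,0,0,0,-0.67,0],[376,-428,0,0,0,-0.73,0],[409,-465,0,0,0,-0.8,0],[442,-503,0,0,0,-0.86,0],[475,-540,0,0,0,-0.92,0],[508,-578,0,0,0,-0.99,0],[535,-609,0,0,0,-1.04,0],[555,-632,0,0,0,-1.08,0],[565,-643,0,0,0,-1.1,0],[565,-643,0,0,0,-1.1,0],[565,-643,0,0,0,-1.1,0]]]'
python3 - <<'E'
from workcell import optics,status
import cv2
print(status.get_obs())
for n in("wrist","scene"):
    d=optics.get_image(n);cv2.imwrite(f"pics/{n}2.png",d["frame"][:,:,::-1])
    if n=="wrist":print({k:v for k,v in d.items() if k!="frame"})
E
```

```text
t: 2.2
ee_pos: [499.2, 262.8, 241.2]
orientation: [-2.241, -2.202, 0.003]
ft_force: [-0.7, 0.2, 0.1]
width: 0.6
grasp_force: 0.0
{'t': 2.2, 'qpos': array([ 4.63676409e-01,  3.35810271e-01,  1.76564185e+00, -4.66526266e-04,
        1.04189018e+00,  4.81286619e-01]), 'qvel': array([-0.02083146, -0.01214779,  0.01389659, -0.00246347, -0.00120879,
        0.00079608]), 'joint_torque': array([ 1.12849239e+00, -4.76186156e+01, -2.72357887e+01,  1.21913762e-01,
       -8.52455688e-02, -9.15266828e-04]), 'ee_pos': array([499.21911979, 262.80144281, 241.15446017]), 'orientation': array([-2.24054371, -2.20194979,  0.0028094 ]), 'ft_force': array([-0.71208746,  0.23628091,  0.1080723 ]), 'moment': array([-0.06491845, -0.06779448,  0.01132167]), 'grasp_force': 0.0, 'width': 0.6168250515010837}
{'fx': 381.72251578438517, 'fy': 381.72251578438517, 'cx': 316.2786816777255, 'cy': 237.37378127034995, 'k1': -0.028291412586076415, 'hand_eye': array([[-6.62285242e-04, -9.68230706e-01, -2.50057716e-01,
         6.76837039e+01],
       [ 9.99999618e-01, -4.98508674e-04, -7.18288506e-04,
        -6.34289106e-02],
       [ 5.70813047e-04, -2.50058096e-01,  9.68230666e-01,
        -1.42081717e+02],
       [ 0.00000000e+00,  0.00000000e+00,  0.00000000e+00,
         1.00000000e+00]])}
```

View pics/wrist2.png

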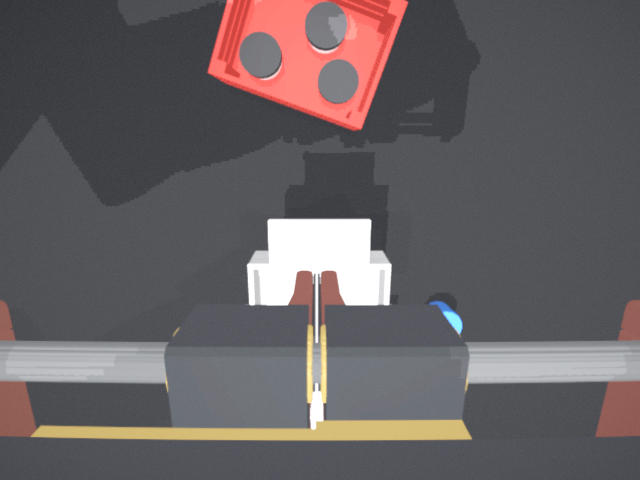

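View pics/scene2.png

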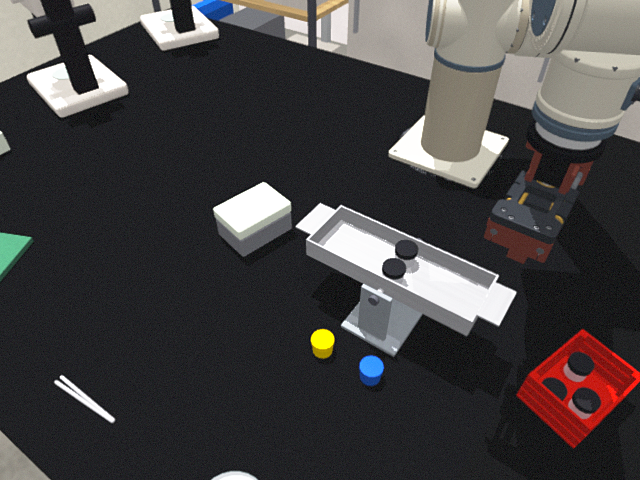

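The wrist view shows the lip at columns 268–370, with its outer edge at row 220 and the wall's outer face near row 262; the closed fingers are centred at column ~317. The scene view shows the cups and basket undisturbed.

Run:
```python
from workcell import optics,status
from h import *
o=status.get_obs();d=optics.get_image("wrist")
T=np.eye(4);T[:3,:3]=cv2.Rodrigues(o["orientation"])[0];T[:3,3]=o["ee_pos"]
C=np.linalg.inv(T@d["hand_eye"]);d["rvec"]=cv2.Rodrigues(C[:3,:3])[0];d["tvec"]=C[:3,3]
print(ray(d,[(268,220),(370,220),(268,262),(370,262)],130).round(1))
```

```text
[[466.6 277.  130. ]
 [535.8 275.7 130. ]
 [465.  247.1 130. ]
 [536.3 245.8 130. ]]
```

Lip confirmed: 70 mm wide, outer edge at y≈276.5, centre x≈501. Next I press in steady steps to about 22°, then hold.

```bash
python3 -m inch '[[[0,0,30,0,0,0,0],[0,0,65,0,0,0,0],[0,0,82,0,0,0,0],[0,0,92,0,0,0,0],[0,0,98,0,0,0,0],[0,0,104,0,0,0,0],[0,0,110,0,0,0,0],[0,0,116,0,0,0,0],[0,0,122,0,0,0,0],[0,0,127,0,0,0,0],[0,0,131,0,0,0,0],[0,0,135,0,0,0,0],[0,0,139,0,0,0,0],[0,0,143,0,0,0,0],[0,0,147,0,0,0,0],[0,0,150,0,0,0,0],[0,0,150,0,0,0,0],[0,0,150,0,0,0,0],[0,0,150,0,0,0,0],[0,0,150,0,0,0,0]]]'
python3 - <<'E'
from workcell import optics
import cv2
d=optics.get_image("scene");cv2.imwrite("pics/s3.png",cv2.resize(d["frame"][130:430,240:640,::-1],(800,600)))
E
```

```text
t: 4.35
ee_pos: [500.2, 263.7, 91.7]
orientation: [2.24, 2.202, -0.0]
ft_force: [-0.1, 0.6, 6.2]
width: 0.1
grasp_force: 2.9
```

View pics/s3.png

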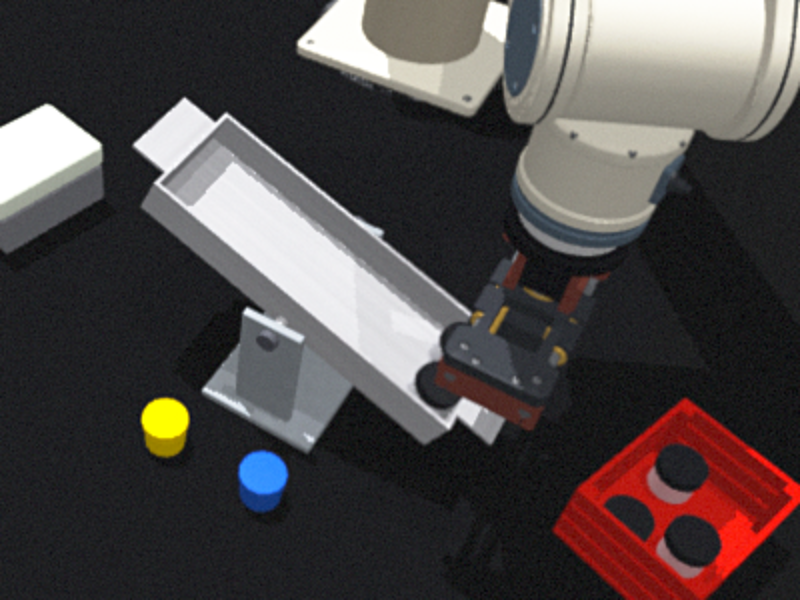

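The tray is tilted and both cups have reached the pressed end, at (437,383) and (458,340) in the crop. Next I let the tray rise slowly.

```bash
python3 -m inch '[[[0,0,0,0,0,0,0],[0,0,0,0,0,0,0],[0,0,-4,0,0,0,0],[0,0,-8,0,0,0,0],[0,0,-12,0,0,0,0],[0,0,-16,0,0,0,0],[0,0,-20,0,0,0,0],[0,0,-24,0,0,0,0],[0,0,-28,0,0,0,0],[0,0,-32,0,0,0,0],[0,0,-36,0,0,0,0],[0,0,-40,0,0,0,0],[0,0,-44,0,0,0,0],[0,0,-48,0,0,0,0],[0,0,-51,0,0,0,0],[0,0,-54,0,0,0,0],[0,0,-57,0,0,0,0],[0,0,-60,0,0,0,0],[0,0,-63,0,0,0,0],[0,0,-66,0,0,0,0]]]' && python3 -m inch '[[[0,0,-10,0,0,0,0],[0,0,-30,0,0,0,0],[0,0,-60,0,0,0,0],[0,0,-90,0,0,0,0],[0,0,-90,0,0,0,0],[0,0,-90,0,0,0,0],[0,0,-90,0,0,0,0],[0,0,-90,0,0,0,0]]]'
python3 - <<'E'
from workcell import optics
import cv2
d=optics.get_image("scene");cv2.imwrite("pics/s4.png",cv2.resize(d["frame"][130:430,240:640,::-1],(800,600)))
E
```

```text
t: 6.4
ee_pos: [499.9, 263.9, 157.9]
orientation: [-2.24, -2.202, 0.0]
ft_force: [-0.6, -0.1, 0.4]
width: 0.0
grasp_force: 0.0
t: 7.2
ee_pos: [499.2, 263.5, 246.5]
orientation: [-2.24, -2.202, 0.004]
ft_force: [-0.7, -0.9, 0.6]
width: 0.7
grasp_force: 0.0
```

View pics/s4.png

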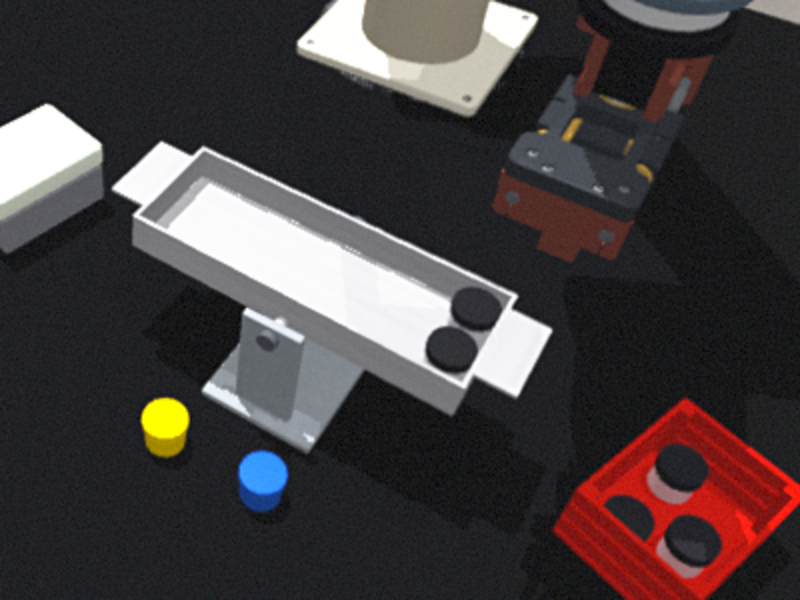

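The tray is back near level, with both cups upright at the basket end (caps at crop (475,308) and (452,350)) and the basket unmoved. I'll check the cap positions numerically before handing in.

Run:
```python
from workcell import optics,ctrl
from h import *
s=optics.get_image("scene")
p=ray(s,[(477.5,284),(466,305)],127);l=ray(s,[(515.5,294),(497.5,327.5)],127)
print(p.round(0),l.round(0))
if p[:,1].min()>213: print(ctrl.close_job())
```

```text
[[481. 227. 127.]
 [526. 228. 127.]] [[468. 279. 127.]
 [538. 278. 127.]]
the job is handed in; nothing more can be done
None
```

The job is handed in: I pressed the basket-end lip down to about 22°, and both cups slid to that end. They now stand upright about 120 mm from the tray's middle, the tray looks level again, and the basket has not visibly moved; the verdict itself was not shown.

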